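Load the sample canister into the bench reader

ROBOT

A 6-joint arm with a two-finger parallel gripper is mounted at the origin on the work surface. World frame = base frame: x ahead of the robot, y to its left, z up, the work surface at z = 0. Lengths are in m, angles in rad, forces in N, time in s.
With the tool pointing down it reaches from about 0.225 to 0.875 m from the base axis. Payload 3.4 kg.
Tool frame: the origin (TCP) lies at the very end of the fingers, on their centre line; the grasp point (between the pads) lies behind it (manip.tcp_to_grasp is the z of the grasp point in the tool frame, in m); z points along the fingers, y is the direction in which the jaws open and shut (so a half turn about z gives the same grasp; the last joint's range is limited). The gripper opens to 85 mm and grips with 20 to 120 N. Pads are 22 mm wide; open, the fingers measure 114 mm over their backs; the gripper's body (76 mm by 85 mm) begins 54 mm behind the grasp point. The pads swing forward as they close: fully open they stand 13 mm farther back than shut.
Start: joints at [-1.461, 0.276, 1.505, -0, 1.361, -0.121], TCP at [0.132, -0.56, 0.231] pointing down, gripper open.
Joint ranges: [-2.89, 2.89], [-0.75, 2.08], [0.22, 2.7], [-1.18, 4.32], [0.11, 2.71], [-2.7, 2.7]. Speed limits (rad/s): [2.57, 2.57, 3.14, 3.14, 3.14, 3.14].

INTERFACE

Orientations are given as a unit quaternion [w, x, y, z].
In Python, from rig import manip, eyes gives the robot as it stands.
- The arm moves only by the tool servo_tool, never from a script. Its argument "increments" is a list of rows, each an object with "slide": the shift along the tool's x, y, z in m, a list of three; "spin": the turn about the tool's z in degrees. A call has 1 to 8 rows; each row shifts and turns the commanded pose from where the row before left it, along the tool's axes as they then stand; what a row does not reach is not made up. A row lasts 1/10 s, in which the tool goes at most 50 mm and 8.59 degrees, less where a joint would pass 70% of its speed; a pose out of reach is approached as far as the arm can. A call is refused whole if a number of a shift passes 0.05 or a number of a turn 8.59, either way. A call with a gripper value outside its range is refused whole. "hand" is the opening, from 0 (shut) to 1 (fully open), set as the call begins (left out, the last holds). The fingers move at their own pace and stop on an object; "newtons" is the grip in N (left out, the last holds). Time passes only in rows, so rows that do not move let the fingers close. It gives the time, the measured TCP pose, the force and the opening at its end, in the units of the state.
- manip.get_state(): the state, without advancing time (a new reading comes with each control period).
- eyes.get_image(name): name is "scene" or "top" or "wrist"; returns the picture (384x512x3 uint8, blue, green, red); there is no depth.
- eyes.calibration(name): a dict with "fx", "fy", "cx", "cy" (pixels), "rvec" (rotation vector, rad) and "tvec" (3), from world to camera coordinates, as OpenCV has them; the wrist camera has in their place "hand_eye" (4x4, takes a point from camera to tool coordinates, whose origin is the TCP and whose axes are the flange's). Camera axes: x right, y down, z forward; pixel columns grow to the right and rows downward; lengths in m; the calibration is good to about 2 mm. A picture is of the moment at which its call begins: read the wrist's pose just before it. calibration takes no time and is no camera call.
- manip.sign_off(): hands the job in, once; it reports no verdict.
The state is a dict: "clock": time; "qpos": joint angles; "qd": joint speeds; "effort": joint torques, N m; "position": TCP position; "ee_rot": TCP orientation; "contact_force": force on the tool from outside, world axes, zero at the start; "moment": the same for the moment, N m; "width": finger opening in m.
Only numpy, scipy, OpenCV 4.12 (cv2) and the standard library are available. Lean on these libraries where they do the work, as an engineer would, in place of code of your own. Each camera call takes 0.05 s, during which the arm holds its last target.

TASK

With the fingers only, slowly push the steel canister lying at the foot of the reader's ramp all the way up until it drops into the pocket against the stop, without letting it roll back down and without lifting it. Then press the reader's start button fully down and let go. Leave the bottle, the beaker and the jar where they stand.

Things in the scene. Friction and masses are not known exactly. Their poses are not given: they have to be found in the camera images.
- canister: Plain closed steel cylinder with black end bands, 56 mm in diameter, 100 mm long, 0.3 to 0.6 kg, smooth and free to roll. Origin in its centre; its own y axis is the cylinder's axis (x and z turn as it rolls). It starts on the level infeed, its centre 28 mm above the deck and 45 to 75 mm short of the foot of the ramp.
- reader: White bench reader with an aluminium loading ramp, one fixed piece. Origin on the bench under the ramp; +x uphill towards the reader, y across, z up. Infeed, ramp and pocket lie in line along y = 0 between side rails: inner faces at y = -54 and +54 mm, 8 mm thick, about 15 mm above the deck. White housing behind the stop: x 140 to 260, y -85 to +85, 85 mm high.
- seat (a point): Where the canister's centre is when it rests in the pocket: reader frame (106, 0, 56) mm. The pocket's level floor is 28 mm high and runs from the crest (x = 90) to the upright black rubber stop, face at x = 134 mm, reaching 70 mm height. Under 2 mm of play.
- foot (a point): Foot of the ramp, on the surface, on the centre line: reader frame (-70, 0, 12) mm. The level infeed deck, 12 mm high, runs from x = -210 (open end) to -70 mm; from here the ramp rises straight to the crest. Axes as the reader's.
- crest (a point): Upper end of the ramp, on the surface, on the centre line: reader frame (90, 0, 32) mm. The ramp rises about 7 degrees; the canister let go anywhere on it rolls back down and off the open end of the infeed. Beyond the crest is a 4 mm step down into the pocket.
- start (a joint): Travel of the start button in m: 0 released, 0.006 fully down. Spring return, about 5 N when fully down.
- start_top (a point): Centre of the top face of the round white start button, 30 mm in diameter, in a black collar on top of the reader's housing at reader frame x = 195, y = -40 mm; it is pressed straight down. A dark flat display window lies beside it at y = +46 mm.
- amber_bottle: Bystander: amber glass bottle with black cap, 68 mm in diameter, 140 mm tall, standing on the bench beside the ramp on its -y side. Origin at the centre of its underside.
- beaker: Bystander: clear glass beaker, 66 mm in diameter, 85 mm tall, standing on the bench beside the ramp on its -y side. Origin at the centre of its underside.
- jar: Bystander: small white jar, 50 mm in diameter, 60 mm tall, standing on the bench beside the ramp on its +y side. Origin at the centre of its underside.
Not all that is in view belongs to the job. Leave any pink or purple look-alike of the canister alone.

How it is judged:
By the outcome, as a careful person would: the job done as asked, in the order asked, and still so for the second after the job is handed in, with the robot touching nothing.
It also fails if it takes over 53 s, if anything falls off the work surface, if the arm or the gripper's body presses on something with over 40 N, if the wrist force passes 120 N, or if a joint passes its speed limit or range.

## Working session

There is one attempt and no reset: what is moved stays moved. The work goes in short steps, Python scripts to look and compute and a tool call to move; the robot and the scene stay as the last step left them, time stands still between calls to the robot, and variables do not carry over. Pictures are saved under pics/ and viewed, and the job is handed in when it is done.

Besides the shell and the picture viewer there is one more tool, called by a JSON object that holds its "fn" and its "kwargs". servo_tool: Moves the arm, as the interface text tells. Its arguments: {"type":"object","properties":{"increments":{"type":"array","items":{"type":"object","properties":{"slide":{"type":"array","items":{"type":"number"}},"spin":{"type":"number"}}}},"hand":{"type":"number"},"newtons":{"type":"number"}},"required":["increments"]}

```bash
mkdir -p pics; ls
python3 - <<'E'
from rig import manip, eyes
import cv2
s=manip.get_state();print(s, manip.tcp_to_grasp)
for n in ["scene","top"]:
    cv2.imwrite(f"pics/{n}0.png",eyes.get_image(n)); print(n,eyes.calibration(n))
E
```

```text
pics
{'clock': 0.0, 'qpos': array([-1.46097686e+00,  2.76590670e-01,  1.50613130e+00, -1.02012515e-05,
        1.36069460e+00, -1.20976472e-01]), 'qd': array([-2.14301945e-03,  1.38243332e-03,  9.26051157e-04,  8.05638359e-04,
       -5.44170309e-06, -2.55684936e-04]), 'effort': array([ 1.18726341e-03, -4.16772437e+01, -2.45799690e+01, -1.58373376e-05,
        1.10379842e-02,  5.66095181e-06]), 'position': array([ 0.13147886, -0.55922529,  0.23044291]), 'ee_rot': array([-9.11972971e-04,  9.93348504e-01,  1.15143032e-01,  9.99304265e-08]), 'contact_force': array([0.75847343, 0.1957933 , 0.36717635]), 'moment': array([-0.01899085, -0.02147101,  0.01188383]), 'width': 0.08518676796618503} -0.0187
scene {'fx': 445.88236548554937, 'fy': 445.88236548554937, 'cx': 246.34859363187493, 'cy': 192.3825584168951, 'rvec': array([ 1.9570212 ,  1.21504278, -0.61567651]), 'tvec': array([-0.18170314, -0.26971408,  1.46350545])}
top {'fx': 416.029796625445, 'fy': 416.029796625445, 'cx': 253.80492045444072, 'cy': 194.12407257172157, 'rvec': array([ 2.14957732, -2.1618632 ,  0.07789053]), 'tvec': array([-0.06626903,  0.61160253,  0.86427406])}
```

View pics/scene0.png

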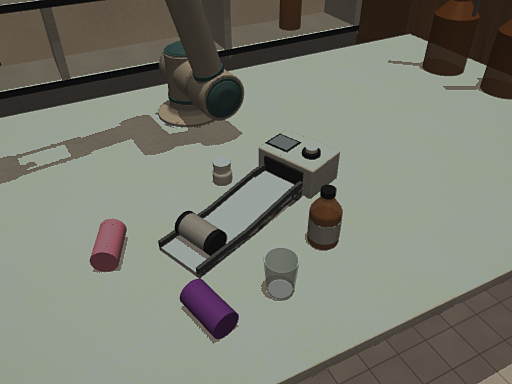

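View pics/top0.png

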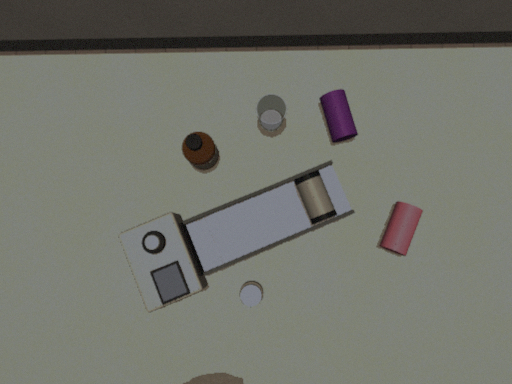

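The top view shows the canister at about (315,197), the button at (153,242) and the housing on the left. The scene view shows the same layout. I'll enlarge the top view to measure from it.

```bash
cat > h.py <<'E'
import numpy as np, cv2
from rig import manip, eyes
def ray(n,uv,z):
    c=eyes.calibration(n); R,_=cv2.Rodrigues(np.array(c['rvec'])); t=np.array(c['tvec'])
    d=R.T@np.array([(uv[0]-c['cx'])/c['fx'],(uv[1]-c['cy'])/c['fy'],1]); o=-R.T@t
    return o+d*(z-o[2])/d[2]
def proj(n,P):
    c=eyes.calibration(n); K=np.array([[c['fx'],0,c['cx']],[0,c['fy'],c['cy']],[0,0,1]])
    return cv2.projectPoints(np.array(P,float).reshape(-1,3),np.array(c['rvec']),np.array(c['tvec']),K,None)[0].reshape(-1,2)
E
python3 - <<'E'
import cv2
im=cv2.imread('pics/top0.png')
c=im[155:315,110:360]; c=cv2.convertScaleAbs(c,alpha=1.4)
cv2.imwrite('pics/top0z.png',cv2.resize(c,None,fx=3.2,fy=3.2,interpolation=cv2.INTER_CUBIC))
E
```

```text
(no output)
```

View pics/top0z.png

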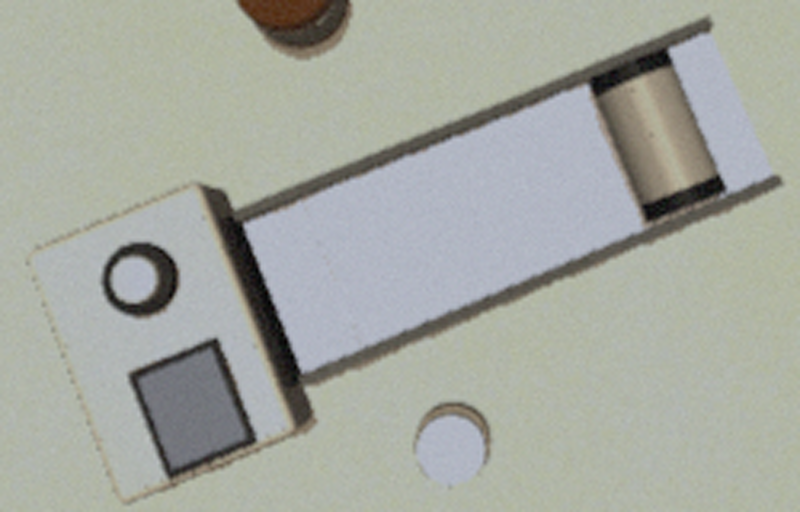

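```bash
cat > m.py <<'E'
from h import *
px=lambda x,y:(110+x/3.2-0.34,155+y/3.2-0.34)
obs=[((198,184),(140,-85,85)),((297,430),(140,85,85)),((125,501),(260,85,85)),((30,250),(260,-85,85)),((712,34),(-210,-54,12)),((774,178),(-210,54,12)),((141,279),(195,-40,88))]
W=np.array([ray('top',px(*a),b[2]/1000)[:2] for a,b in obs]); L=np.array([b[:2] for a,b in obs])/1000
mw,ml=W.mean(0),L.mean(0)
U,S,Vt=np.linalg.svd((L-ml).T@(W-mw)); R=Vt.T@np.diag([1,np.sign(np.linalg.det(Vt.T@U.T))])@U.T
t=mw-R@ml
print('yaw',np.arctan2(R[1,0],R[0,0]),np.degrees(np.arctan2(R[1,0],R[0,0])),'t',t)
print('resid mm',((L@R.T+t)-W)*1000)
for z in (.03,.04):
  c=[ray('top',px(*p),z)[:2] for p in [(592,85),(668,50),(722,187),(647,220)]]
  c=[(R.T@(p-t))*1000 for p in c]; print(z,np.round(c,1),np.mean(c,0))
np.savez('pose.npz',R=R,t=t)
P=[list(R@np.array([x,y])+t)+[z] for x,y,z in [(-.21,-.054,.012),(-.21,.054,.012),(.14,-.085,.085),(.26,-.085,.085),(.26,.085,.085),(.195,-.04,.09)]]
print(proj('scene',P).round(1)); print(np.round(P,4))
def bb(lx,ly): return R@np.array([lx,ly])+t
for n,p,z in [('jar',(450,450),.06),]:
  print(n,(R.T@(ray('top',px(*p),z)[:2]-t)))
for n,p,z in [('bottlecap',(194,142),.14),('beaker rim',(271.5,108),.085)]:
  print(n,(R.T@(ray('top',p,z)[:2]-t)))
E
python3 m.py
```

```text
yaw 1.9563402282639908 112.09003837118676 t [ 0.54764902 -0.06818662]
resid mm [[ 3.54827361 -1.50563375]
 [-1.43862713 -1.45642373]
 [-3.59011787  3.53091246]
 [-0.5828369   3.81895687]
 [ 1.19671949 -0.80854786]
 [ 0.30876427 -1.89351899]
 [ 0.55782453 -1.685745  ]]
0.03 [[-117.1  -50.5]
 [-173.5  -52.8]
 [-170.1   45.6]
 [-115.6   46.8]] [-144.08433381   -2.71322511]
0.04 [[-116.   -49.5]
 [-171.7  -51.8]
 [-168.4   45.5]
 [-114.5   46.7]] [-142.63346316   -2.28917519]
[[193.9 271. ]
 [159.4 245.9]
 [311.8 170.6]
 [340.2 149.5]
 [285.8 127.4]
 [310.  152.2]]
[[ 0.6767 -0.2425  0.012 ]
 [ 0.5766 -0.2831  0.012 ]
 [ 0.5738  0.0935  0.085 ]
 [ 0.5286  0.2047  0.085 ]
 [ 0.3711  0.1408  0.085 ]
 [ 0.5114  0.1275  0.09  ]]
jar [0.05991388 0.13278715]
bottlecap [ 0.04367775 -0.18347997]
beaker rim [-0.12602283 -0.2033101 ]
```

Run:
```python
import cv2
im=cv2.imread('pics/scene0.png')
c=im[120:280,150:350]; c=cv2.convertScaleAbs(c,alpha=1.4)
cv2.imwrite('pics/scene0z.png',cv2.resize(c,None,fx=3.5,fy=3.5,interpolation=cv2.INTER_CUBIC))
```

```text
(no output)
```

View pics/scene0z.png

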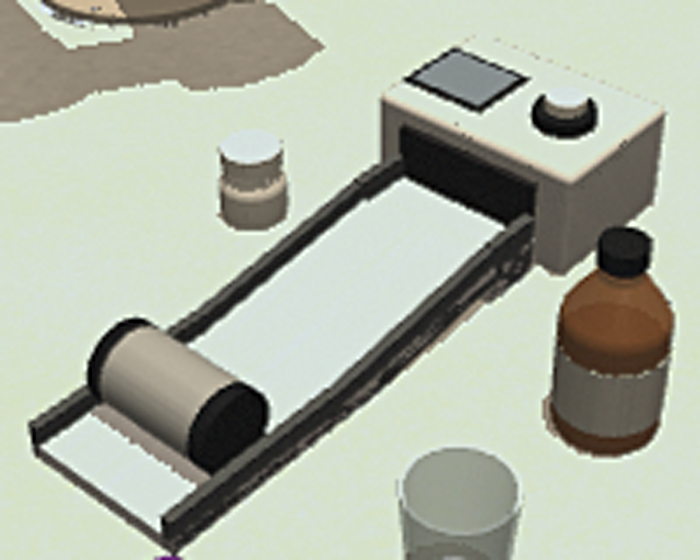

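{"fn": "servo_tool", "kwargs": {"increments": [{"spin":-8.5},{"spin":-8.5},{"spin":-8.5},{"spin":-8.5},{"spin":-8.5},{"spin":-8.5},{"spin":-8.5},{"spin":-8.5}], "hand": 0.55}}

```text
$.increments[0]: bad value
```

{"fn": "servo_tool", "kwargs": {"increments": [{"spin":-8.5},{"spin":-8.5},{"spin":-8.5},{"spin":-5.4},{}]}}

```text
$.increments[0]: bad value
```

```bash
cat > st.py <<'E'
from h import *
from scipy.spatial.transform import Rotation as Ro
d=np.load('pose.npz'); R=d['R'];t=d['t']
def st():
    s=manip.get_state(); q=s['ee_rot']; T=Ro.from_quat([q[1],q[2],q[3],q[0]]).as_matrix()
    p=s['position']; l=R.T@(p[:2]-t)
    print('clk %.2f local mm'%s['clock'],np.round(l*1000,1),'z',round(p[2]*1000,1),'w',round(s['width']*1000,1))
    F=s['contact_force']; print('F local',np.round(R.T@F[:2],2),round(F[2],2),'toolx yaw',np.degrees(np.arctan2(T[1,0],T[0,0])).round(2),'tilt',T[2].round(3), 'q',np.round(s['qpos'],2))
    return s,T
def goal(lx,ly,z):
    s,T=st(); w=np.r_[R@np.array([lx,ly])/1000+t,z/1000]; print('slide mm',np.round(T.T@(w-s['position'])*1000,1))
E
python3 -c "
from st import *
goal(-225,-2,120)
for p in [(338,116),(401,228)]: print(R.T@(ray('top',p,.03)[:2]-t))"
```

```text
clk 0.10 local mm [-298.5  570.3] z 230.5 w 85.5
F local [-0.15  0.83] -0.77 toolx yaw 13.22 tilt [ 0.    -0.002 -1.   ] q [-1.46  0.28  1.51  0.    1.36 -0.12]
slide mm [ 554.1 -160.7  110.9]
[-0.25981835 -0.14629062]
[-0.28512     0.12706514]
```

{"fn": "servo_tool", "kwargs": {"increments": [{"slide":[0,0,0],"spin":-8.5},{"slide":[0,0,0],"spin":-8.5},{"slide":[0,0,0],"spin":-8.5},{"slide":[0,0,0],"spin":-8.5},{"slide":[0,0,0],"spin":-8.5},{"slide":[0,0,0],"spin":-8.5},{"slide":[0,0,0],"spin":-8.5},{"slide":[0,0,0],"spin":-8.5}], "hand": 0.55}}

```text
clock: 0.9
position: [0.1315, -0.5594, 0.2308]
ee_rot: [-0.0, 0.757, 0.653, 0.0]
contact_force: [-0.0, -0.0, 1.1]
width: 0.0466
```

{"fn": "servo_tool", "kwargs": {"increments": [{"slide":[0,0,0],"spin":-8.5},{"slide":[0,0,0],"spin":-8.5},{"slide":[0,0,0],"spin":-8.5},{"slide":[0,0,0],"spin":-5.4},{"slide":[0,0,0],"spin":0}]}}

```text
clock: 1.4
position: [0.1315, -0.5595, 0.2308]
ee_rot: [-0.0, 0.558, 0.83, 0.0]
contact_force: [-0.6, 0.1, 0.6]
width: 0.047
```

```bash
python3 -c "
from st import *
goal(-230,-2,150)"
```

```text
clk 1.40 local mm [-298.7  570.4] z 230.8 w 47.0
F local [0.32 0.49] 0.62 toolx yaw 112.11 tilt [ 0.001  0.    -1.   ] q [-1.46  0.28  1.51 -0.    1.36 -1.85]
slide mm [ 68.4 572.4  81. ]
```

{"fn": "servo_tool", "kwargs": {"increments": [{"slide":[0.002,0.02,0],"spin":0},{"slide":[0.003,0.04,0],"spin":0},{"slide":[0.005,0.045,0],"spin":0},{"slide":[0.005,0.045,0],"spin":0},{"slide":[0.005,0.045,0],"spin":0},{"slide":[0.005,0.045,0],"spin":0},{"slide":[0.005,0.045,0],"spin":0},{"slide":[0.005,0.045,0],"spin":0}]}}

```text
clock: 2.2
position: [0.4254, -0.4019, 0.2312]
ee_rot: [-0.0, 0.559, 0.829, -0.0]
contact_force: [-0.1, -0.8, -0.3]
width: 0.0466
```

{"fn": "servo_tool", "kwargs": {"increments": [{"slide":[0.005,0.045,0],"spin":0},{"slide":[0.005,0.045,0],"spin":0},{"slide":[0.005,0.045,0],"spin":0},{"slide":[0.005,0.045,0],"spin":0},{"slide":[0.005,0.04,0],"spin":0},{"slide":[0.005,0.022,0],"spin":0},{"slide":[0,0,0],"spin":0},{"slide":[0,0,0],"spin":0}]}}

```text
clock: 3.0
position: [0.6361, -0.2843, 0.2308]
ee_rot: [-0.001, 0.558, 0.83, -0.001]
contact_force: [-0.0, 0.3, 0.0]
width: 0.0473
```

```bash
python3 -c "
from st import *
goal(-230,-2,150)
cv2.imwrite('pics/w1.png',eyes.get_image('wrist'));print(eyes.calibration('wrist'))"
```

```text
clk 3.00 local mm [-233.5   -0.7] z 230.8 w 47.3
F local [ 0.25 -0.1 ] 0.04 toolx yaw 112.1 tilt [ 0.    -0.002 -1.   ] q [-0.52  0.46  1.21 -0.    1.47 -0.9 ]
slide mm [ 3.5  1.5 80.8]
{'fx': 306.23862679046624, 'fy': 306.23862679046624, 'cx': 249.0776903447382, 'cy': 194.2750582223121, 'hand_eye': array([[-1.31129273e-03, -9.52016823e-01, -3.06042887e-01,
         7.84396991e-02],
       [ 9.99998974e-01, -1.42464680e-03,  1.47026231e-04,
        -9.35067132e-04],
       [-5.75974465e-04, -3.06042381e-01,  9.52017715e-01,
        -1.41804620e-01],
       [ 0.00000000e+00,  0.00000000e+00,  0.00000000e+00,
         1.00000000e+00]])}
```

View pics/w1.png

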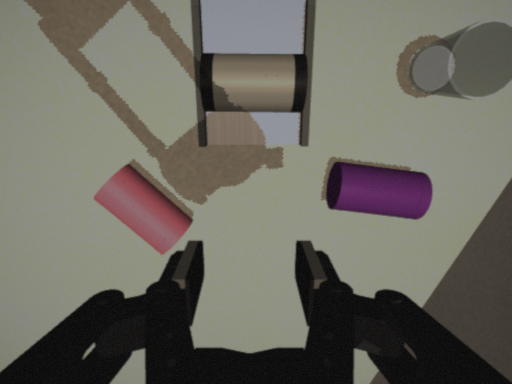

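The wrist view has the infeed straight ahead and square. Its open end is at row 145, the rails' inner edges are near columns 207 and 301, and the canister spans rows 53–111. I'll measure the offset from these.

```bash
cat >> st.py <<'E'
def wray(uv,z,s=None,T=None):
    if s is None: s,T=st()
    c=eyes.calibration('wrist');H=np.array(c['hand_eye'])
    d=T@H[:3,:3]@np.array([(uv[0]-c['cx'])/c['fx'],(uv[1]-c['cy'])/c['fy'],1]); o=T@H[:3,3]+s['position']
    p=o+d*(z-o[2])/d[2]; return R.T@(p[:2]-t)*1000
E
python3 - <<'E'
from st import *
im=cv2.imread('pics/w1.png')
cv2.imwrite('pics/w1z.png',cv2.resize(cv2.convertScaleAbs(im[0:160,170:340],alpha=1.4),None,fx=3.7,fy=3.7,interpolation=cv2.INTER_CUBIC))
s,T=st()
for n,p,z in [('endL',(208,145),.012),('endR',(301,145),.012),('railtopL in',(206,100),.027),('railtop R in',(302,100),.027),('can back',(253,111),.04),('can front',(253,53),.04),('L band',(200,80),.05),('R band',(307,80),.05)]:
    print(n,wray(p,z,s,T).round(1))
E
```

```text
clk 3.05 local mm [-2.338e+02 -1.000e-01] z 231.1 w 46.9
F local [0.32 0.32] -0.06 toolx yaw 112.05 tilt [ 0.    -0.002 -1.   ] q [-0.52  0.46  1.21 -0.    1.47 -0.91]
endL [-210.4   49.5]
endR [-210.6  -60. ]
railtopL in [-159.6   47.5]
railtop R in [-159.8  -56.1]
can back [-170.5   -3.1]
can front [-114.8   -3. ]
L band [-140.4   49.5]
R band [-140.6  -56.3]
```

View pics/w1z.png

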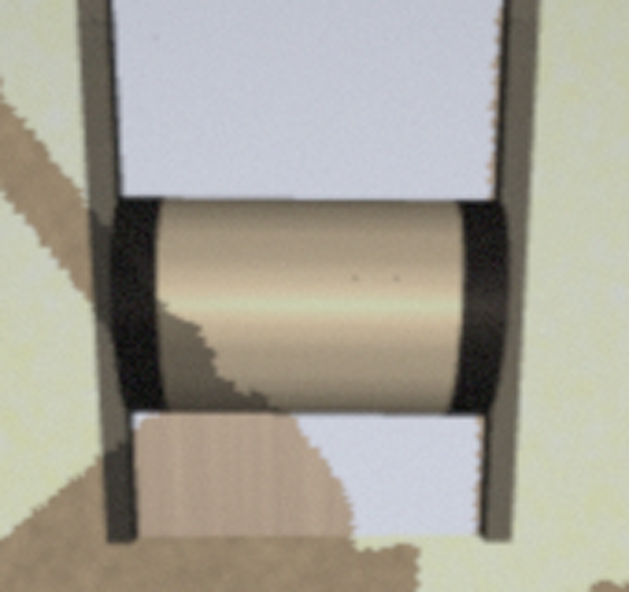

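{"fn": "servo_tool", "kwargs": {"increments": [{"slide":[0.006,0.002,0.025],"spin":0},{"slide":[0.006,0.002,0.04],"spin":0},{"slide":[0.006,0,0.04],"spin":0},{"slide":[0,0,0.04],"spin":0},{"slide":[0,0,0.03],"spin":0},{"slide":[0,0,0.02],"spin":0},{"slide":[0,0,0.013],"spin":0},{"slide":[0,0,0],"spin":0}]}}

```text
clock: 3.85
position: [0.6317, -0.2666, 0.0218]
ee_rot: [-0.002, 0.559, 0.829, -0.0]
contact_force: [-0.5, -0.0, 0.2]
width: 0.047
```

```bash
python3 -c "
from st import *
st()
a=eyes.get_image('wrist');b=eyes.get_image('scene')[120:300,130:330]
cv2.imwrite('pics/w2.png',a);cv2.imwrite('pics/s2.png',cv2.resize(b,None,fx=3,fy=3))"
```

```text
clk 3.85 local mm [-215.4   -3.3] z 21.8 w 47.0
F local [0.17 0.51] 0.19 toolx yaw 112.01 tilt [ 0.003 -0.003 -1.   ] q [-0.5   0.6   1.52 -0.    1.03 -0.88]
```

View pics/w2.png

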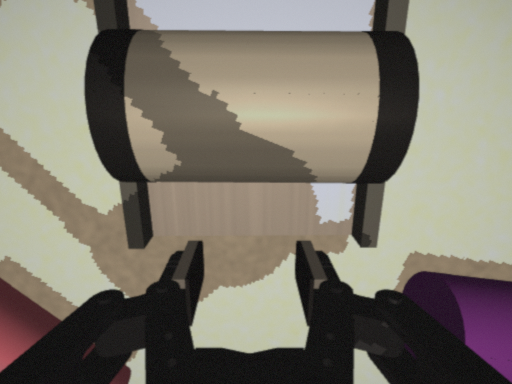

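View pics/s2.png

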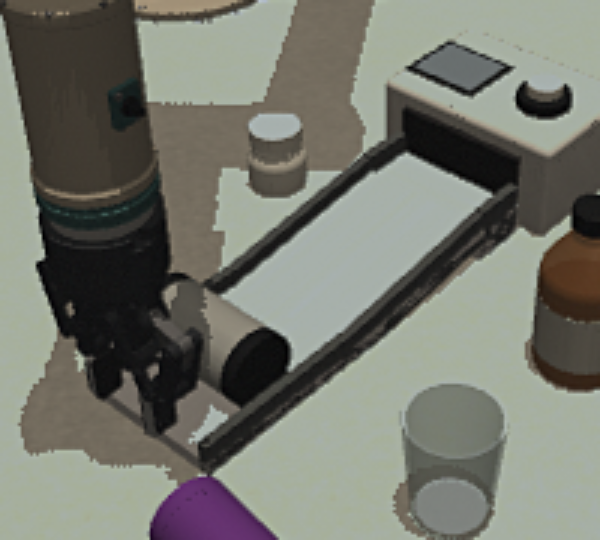

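{"fn": "servo_tool", "kwargs": {"increments": [{"slide":[0.005,0,0],"spin":0},{"slide":[0.006,0,0],"spin":0},{"slide":[0.006,0,0],"spin":0},{"slide":[0.004,0,0],"spin":0},{"slide":[0.002,0,0],"spin":0},{"slide":[0.002,0,0],"spin":0},{"slide":[0.002,0,0],"spin":0},{"slide":[0.002,0,0],"spin":0}]}}

```text
clock: 4.75
position: [0.6229, -0.2391, 0.0232]
ee_rot: [0.0, 0.558, 0.83, -0.0]
contact_force: [0.3, -0.7, 0.3]
width: 0.047
```

{"fn": "servo_tool", "kwargs": {"increments": [{"slide":[0.002,0,0],"spin":0},{"slide":[0.002,0,0],"spin":0},{"slide":[0.002,0,0],"spin":0},{"slide":[0.002,0,0],"spin":0},{"slide":[0.002,0,0],"spin":0},{"slide":[0.003,0,0],"spin":0},{"slide":[0.003,0,0],"spin":0},{"slide":[0.003,0,0],"spin":0}]}}

```text
clock: 5.55
position: [0.6156, -0.2212, 0.0233]
ee_rot: [-0.0, 0.558, 0.83, -0.0]
contact_force: [-0.1, -0.3, -0.2]
width: 0.0472
```

```bash
python3 -c "
from st import *
st()
a=eyes.get_image('wrist')
cv2.imwrite('pics/w3.png',a)"
```

```text
clk 5.55 local mm [-167.3   -5.4] z 23.3 w 47.2
F local [-0.21  0.19] -0.2 toolx yaw 112.12 tilt [ 0. -0. -1.] q [-0.45  0.56  1.6  -0.    0.98 -0.84]
```

View pics/w3.png

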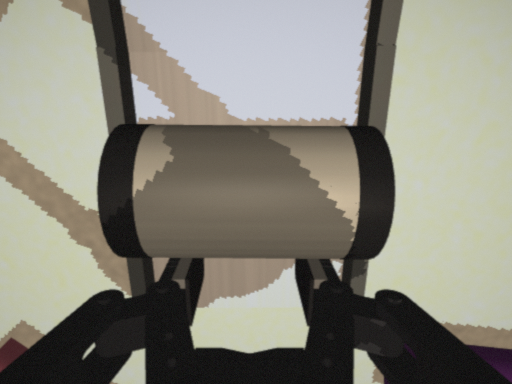

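{"fn": "servo_tool", "kwargs": {"increments": [{"slide":[0.003,0,0],"spin":0},{"slide":[0.003,0,0],"spin":0},{"slide":[0.003,0,0],"spin":0},{"slide":[0.003,0,0],"spin":0},{"slide":[0.003,0,0],"spin":0},{"slide":[0.003,0,0],"spin":0},{"slide":[0.003,0,0],"spin":0},{"slide":[0.003,0,0],"spin":0}]}}

```text
clock: 6.4
position: [0.6066, -0.199, 0.0233]
ee_rot: [0.0, 0.558, 0.83, -0.0]
contact_force: [0.2, -0.3, -0.5]
width: 0.0469
```

{"fn": "servo_tool", "kwargs": {"increments": [{"slide":[0.003,0,0],"spin":0},{"slide":[0.003,0,0],"spin":0},{"slide":[0.003,0,0],"spin":0},{"slide":[0.003,0,0],"spin":0},{"slide":[0.003,0,0],"spin":0},{"slide":[0.003,0,0],"spin":0},{"slide":[0.003,0,0],"spin":0},{"slide":[0.003,0,0],"spin":0}]}}

```text
clock: 7.2
position: [0.5976, -0.1768, 0.0233]
ee_rot: [0.0, 0.558, 0.83, -0.0]
contact_force: [0.1, -0.7, -0.6]
width: 0.0467
```

```bash
python3 -c "
from st import *
st()
a=eyes.get_image('wrist')
cv2.imwrite('pics/w4.png',a)"
```

```text
clk 7.20 local mm [-119.4   -5.5] z 23.3 w 46.7
F local [-0.7   0.18] -0.64 toolx yaw 112.12 tilt [-0. -0. -1.] q [-0.4   0.52  1.68 -0.    0.95 -0.79]
```

View pics/w4.png

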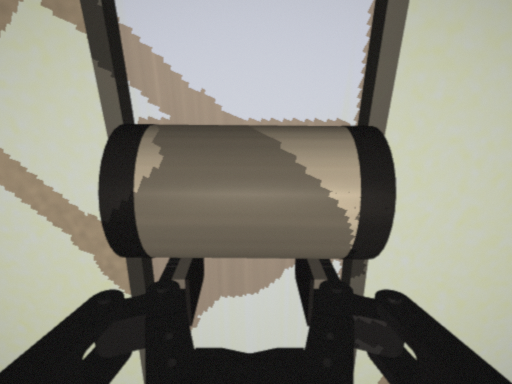

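{"fn": "servo_tool", "kwargs": {"increments": [{"slide":[0.003,0,0],"spin":0},{"slide":[0.003,0,-0.0003],"spin":0},{"slide":[0.003,0,-0.0004],"spin":0},{"slide":[0.003,0,-0.0004],"spin":0},{"slide":[0.003,0,-0.0004],"spin":0},{"slide":[0.003,0,-0.0004],"spin":0},{"slide":[0.003,-0.0005,-0.0004],"spin":0},{"slide":[0.003,-0.0005,-0.0004],"spin":0}]}}

```text
clock: 8.05
position: [0.5878, -0.1551, 0.0261]
ee_rot: [0.0, 0.558, 0.83, 0.0]
contact_force: [1.2, -2.1, 2.2]
width: 0.0468
```

{"fn": "servo_tool", "kwargs": {"increments": [{"slide":[0.003,0,-0.0004],"spin":0},{"slide":[0.003,0,-0.0004],"spin":0},{"slide":[0.003,0,-0.0004],"spin":0},{"slide":[0.003,0,-0.0004],"spin":0},{"slide":[0.003,0,-0.0004],"spin":0},{"slide":[0.003,0,-0.0004],"spin":0},{"slide":[0.003,0,-0.0004],"spin":0},{"slide":[0.003,0,-0.0004],"spin":0}]}}

```text
clock: 8.85
position: [0.5786, -0.1327, 0.0292]
ee_rot: [0.0, 0.558, 0.83, -0.0]
contact_force: [0.9, -2.2, 1.3]
width: 0.047
```

```bash
python3 -c "
from st import *
st()
a=eyes.get_image('wrist')
cv2.imwrite('pics/w5.png',a)"
```

```text
clk 8.85 local mm [-71.5  -4.4] z 29.2 w 47.0
F local [-2.39 -0.05] 1.31 toolx yaw 112.12 tilt [-0. -0. -1.] q [-0.34  0.48  1.74 -0.    0.92 -0.73]
```

View pics/w5.png

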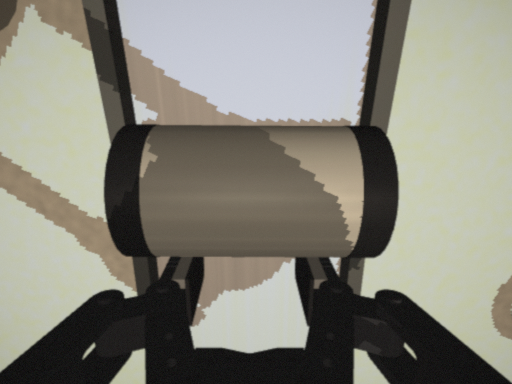

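{"fn": "servo_tool", "kwargs": {"increments": [{"slide":[0.003,0,-0.0004],"spin":0},{"slide":[0.003,0,-0.0004],"spin":0},{"slide":[0.003,0,-0.0004],"spin":0},{"slide":[0.003,0,-0.0004],"spin":0},{"slide":[0.003,0,-0.0004],"spin":0},{"slide":[0.003,0,-0.0004],"spin":0},{"slide":[0.003,0,-0.0004],"spin":0},{"slide":[0.003,0,-0.0004],"spin":0}]}}

```text
clock: 9.7
position: [0.5696, -0.1105, 0.0324]
ee_rot: [0.0, 0.558, 0.83, -0.0]
contact_force: [0.7, -2.6, 1.7]
width: 0.0471
```

{"fn": "servo_tool", "kwargs": {"increments": [{"slide":[0.003,0,-0.0004],"spin":0},{"slide":[0.003,0,-0.0004],"spin":0},{"slide":[0.003,0,-0.0004],"spin":0},{"slide":[0.003,0,-0.0004],"spin":0},{"slide":[0.003,0,-0.0004],"spin":0},{"slide":[0.003,0,-0.0004],"spin":0},{"slide":[0.003,0,-0.0004],"spin":0},{"slide":[0.003,0,-0.0004],"spin":0}]}}

```text
clock: 10.5
position: [0.5605, -0.0883, 0.0356]
ee_rot: [-0.0, 0.558, 0.83, -0.0]
contact_force: [0.1, -1.4, 1.2]
width: 0.0468
```

{"fn": "servo_tool", "kwargs": {"increments": [{"slide":[0.003,0,-0.0004],"spin":0},{"slide":[0.003,0,-0.0004],"spin":0},{"slide":[0.003,0,-0.0004],"spin":0},{"slide":[0.003,0,-0.0004],"spin":0},{"slide":[0.003,0,-0.0004],"spin":0},{"slide":[0.003,0,-0.0004],"spin":0},{"slide":[0.003,0,-0.0004],"spin":0},{"slide":[0.003,0,-0.0004],"spin":0}]}}

```text
clock: 11.3
position: [0.5515, -0.066, 0.0388]
ee_rot: [0.0, 0.558, 0.83, -0.0]
contact_force: [1.4, -2.5, 1.7]
width: 0.0469
```

```bash
python3 -c "
from st import *
st()
a=eyes.get_image('wrist')
cv2.imwrite('pics/w6.png',a)"
```

```text
clk 11.30 local mm [ 0.6 -4.4] z 38.8 w 46.9
F local [-2.82 -0.31] 1.72 toolx yaw 112.13 tilt [-0. -0. -1.] q [-0.24  0.42  1.82 -0.    0.9  -0.63]
```

View pics/w6.png

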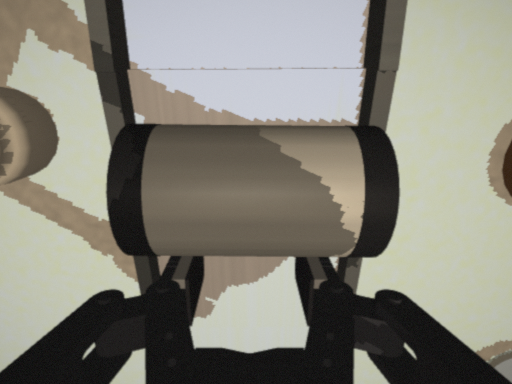

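{"fn": "servo_tool", "kwargs": {"increments": [{"slide":[0.003,0,-0.0004],"spin":0},{"slide":[0.003,0,-0.0004],"spin":0},{"slide":[0.003,0,-0.0004],"spin":0},{"slide":[0.003,0,-0.0004],"spin":0},{"slide":[0.003,0,-0.0004],"spin":0},{"slide":[0.003,0,-0.0004],"spin":0},{"slide":[0.003,0,-0.0004],"spin":0},{"slide":[0.003,0,-0.0004],"spin":0}]}}

```text
clock: 12.15
position: [0.5424, -0.0438, 0.042]
ee_rot: [0.0, 0.558, 0.83, -0.0]
contact_force: [1.2, -1.0, 1.5]
width: 0.0471
```

{"fn": "servo_tool", "kwargs": {"increments": [{"slide":[0.003,0,-0.0003],"spin":0},{"slide":[0.003,0,-0.0003],"spin":0},{"slide":[0.003,0,-0.0003],"spin":0},{"slide":[0.003,0,-0.0003],"spin":0},{"slide":[0.002,0,0],"spin":0},{"slide":[0.002,0,0],"spin":0},{"slide":[0.001,0,0],"spin":0},{"slide":[0,0,0],"spin":0}]}}

```text
clock: 12.95
position: [0.5359, -0.028, 0.0431]
ee_rot: [-0.0, 0.558, 0.83, -0.0]
contact_force: [1.3, -1.2, 0.8]
width: 0.047
```

```bash
python3 -c "
from st import *
s,T=st()
a=eyes.get_image('wrist')
cv2.imwrite('pics/w7.png',a)"
```

```text
clk 12.95 local mm [41.7 -4.2] z 43.1 w 47.0
F local [-1.56 -0.79] 0.85 toolx yaw 112.12 tilt [ 0. -0. -1.] q [-0.18  0.39  1.85  0.    0.89 -0.57]
```

View pics/w7.png

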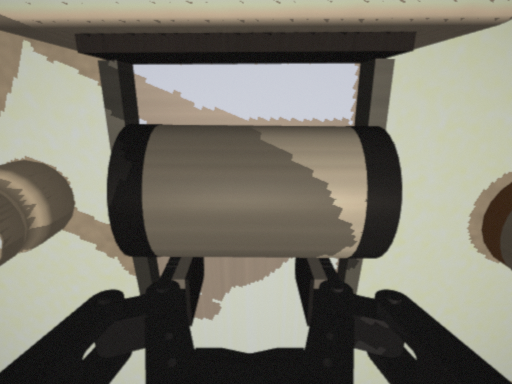

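{"fn": "servo_tool", "kwargs": {"increments": [{"slide":[0.001,0,-0.0002],"spin":0},{"slide":[0.0015,0,-0.0002],"spin":0},{"slide":[0.0015,0,-0.0002],"spin":0},{"slide":[0.0015,0,0],"spin":0},{"slide":[0.0015,0,0],"spin":0},{"slide":[0.0015,0,0],"spin":0},{"slide":[0.0015,0,0],"spin":0},{"slide":[0.0015,0,0],"spin":0}]}}

```text
clock: 13.8
position: [0.5308, -0.017, 0.0433]
ee_rot: [-0.001, 0.558, 0.83, -0.0]
contact_force: [0.7, -0.4, 0.1]
width: 0.0469
```

{"fn": "servo_tool", "kwargs": {"increments": [{"slide":[0.001,0,0],"spin":0},{"slide":[0.001,0,0],"spin":0},{"slide":[0.001,0,0],"spin":0},{"slide":[0.001,0,0],"spin":0},{"slide":[0,0,0],"spin":0},{"slide":[0,0,0],"spin":0}]}}

```text
clock: 14.4
position: [0.5303, -0.0139, 0.0438]
ee_rot: [0.0, 0.558, 0.83, -0.0]
contact_force: [-0.6, -0.4, -0.4]
width: 0.0471
```

```bash
python3 -c "
from st import *
s,T=st()
a=eyes.get_image('wrist')
cv2.imwrite('pics/w8.png',a)"
```

```text
clk 14.40 local mm [56.8 -4.3] z 43.8 w 47.1
F local [-0.16  0.69] -0.36 toolx yaw 112.13 tilt [-0. -0. -1.] q [-0.16  0.39  1.87 -0.    0.89 -0.54]
```

View pics/w8.png

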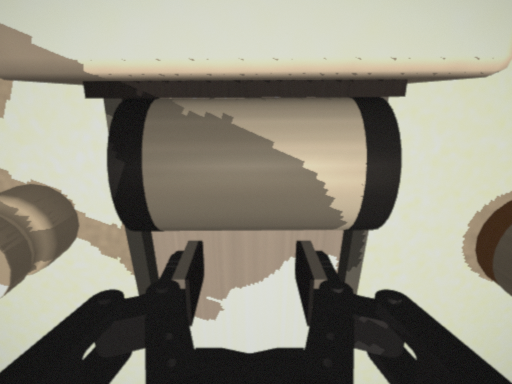

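The canister has dropped into the pocket: its front edge meets the black stop at row 97, and there's a clear gap to the fingertips. Next I back off, rise, shut the fingers and look at the button.

{"fn": "servo_tool", "kwargs": {"increments": [{"slide":[-0.008,0,0],"spin":0},{"slide":[-0.01,0,0],"spin":0},{"slide":[0,0,-0.025],"spin":0},{"slide":[0,0,-0.045],"spin":0},{"slide":[0,0,-0.045],"spin":0},{"slide":[0,0,-0.035],"spin":0},{"slide":[0.02,0.01,-0.01],"spin":0},{"slide":[0.03,0.02,0],"spin":0}]}}

```text
clock: 15.25
position: [0.548, 0.025, 0.2069]
ee_rot: [0.003, 0.56, 0.829, 0.001]
contact_force: [0.6, 0.3, 0.1]
width: 0.0469
```

{"fn": "servo_tool", "kwargs": {"increments": [{"slide":[0.025,0.01,0],"spin":0},{"slide":[0.01,0,0],"spin":0},{"slide":[0,0,0],"spin":0},{"slide":[0,0,0],"spin":0},{"slide":[0,0,0],"spin":0},{"slide":[0,0,0],"spin":0}], "hand": 0, "newtons": 20}}

```text
clock: 15.85
position: [0.5423, 0.0621, 0.2037]
ee_rot: [0.0, 0.559, 0.829, -0.0]
contact_force: [0.5, 0.4, -0.5]
width: 0.0001
```

```bash
python3 -c "
from st import *
goal(195,-40,130)
cv2.imwrite('pics/w9.png',eyes.get_image('wrist'));b=eyes.get_image('scene')[90:270,150:350]
cv2.imwrite('pics/s9.png',cv2.resize(b,None,fx=3,fy=3))"
```

```text
clk 15.85 local mm [122.8 -44. ] z 203.7 w 0.1
F local [ 0.14 -0.59] -0.51 toolx yaw 112.05 tilt [-0. -0. -1.] q [-0.01  0.25  1.61 -0.    1.28 -0.4 ]
slide mm [72.3 -4.  73.7]
```

View pics/w9.png

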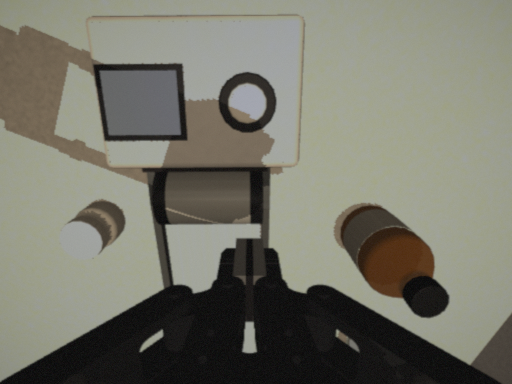

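View pics/s9.png

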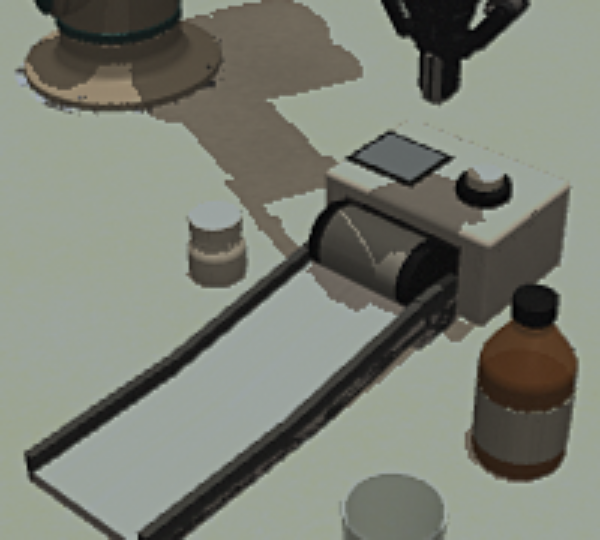

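The canister sits against the stop and the bystanders haven't moved. The button's white top is at about (248,103) in the wrist view and (312.5,149) in the scene view, so I can triangulate it.

Run:
```python
from st import *
w=cv2.imread('pics/w9.png'); g=cv2.cvtColor(w[80:126,228:268],cv2.COLOR_BGR2GRAY)
_,m=cv2.threshold(g,110,255,0); n,l,s_,c=cv2.connectedComponentsWithStats(m); print([(c[i]+[228,80],s_[i]) for i in range(1,n)])
for i in range(0,46,3): print(g[i,::2])
s,T=st()
for z in (.085,.09,.095,.1,.105):
    print(z,wray((248,103),z,s,T).round(1),'scene',(R.T@(ray('scene',(312.5,149),z)[:2]-t)*1000).round(1),'top',(R.T@(ray('top',(110+135/3.2,155+280/3.2),z)[:2]-t)*1000).round(1))
```

```text
[(array([267.,  80.]), array([39,  0,  1,  1,  1], dtype=int32)), (array([247.10070053, 102.21891419]), array([   0,    3,   38,   39, 1142], dtype=int32)), (array([266.66666667, 124.66666667]), array([38, 44,  2,  2,  3], dtype=int32))]
[53 37 44 43 42 41 46 44 43 46 47 46 44 44 46 45 47 46 40 63]
[ 43  44  43  46  42  45  57  72  95 122 115  94  70  54  49  46  47  47
  47  46]
[ 44  45  44  46  78 149 162 164 157 164 164 165 164 161 141  76  47  45
  45  49]
[ 45  42  70 139 163 165 165 165 164 165 165 164 165 165 164 162 128  63
  46  44]
[ 46  72 154 166 164 167 166 165 164 165 166 165 165 165 166 166 165 145
  58  44]
[ 49 132 163 165 166 166 166 165 165 165 165 165 166 165 167 165 165 163
 120  49]
[ 94 161 165 166 164 166 165 166 165 166 166 165 164 166 166 168 165 166
 160  86]
[111 163 166 166 165 167 165 165 165 166 165 166 163 165 165 166 165 166
 163 100]
[110 164 165 166 167 167 165 166 166 164 166 166 165 165 166 166 166 166
 162  95]
[ 73 123 142 159 165 166 166 166 166 166 166 166 165 166 167 166 166 167
 162  92]
[ 40 103 121 124 125 131 155 165 164 167 166 165 166 
[... 180 characters left out ...]
5  77
  45  41]
[ 26  20  26  29  73 110 117 120 121 122 122 121 124 137 149  94  45  44
  43  44]
[ 20  25  23  27  25  31  45  66  85  99 100  83  59  44  26  28  44  44
  43  44]
[ 94  37  22  26  20  21  26  28  23  27  27  28  21  26  26  23  32  39
  53 138]
clk 15.95 local mm [123.1 -44.1] z 203.7 w 0.3
F local [-0.3   0.85] -0.52 toolx yaw 112.06 tilt [-0. -0. -1.] q [-0.01  0.25  1.61 -0.    1.28 -0.4 ]
0.085 [195.9 -42.4] scene [217.7 -31.9] top [200.9 -40.4]
0.09 [196.  -42.4] scene [211.  -36.2] top [199.6 -39.9]
0.095 [196.1 -42.5] scene [204.2 -40.5] top [198.3 -39.4]
0.1 [196.2 -42.5] scene [197.5 -44.9] top [197. -39.]
0.105 [196.3 -42.5] scene [190.7 -49.2] top [195.7 -38.5]
```

{"fn": "servo_tool", "kwargs": {"increments": [{"slide":[0.015,-0.002,0],"spin":0},{"slide":[0.03,0,0],"spin":0},{"slide":[0.02,0,0.01],"spin":0},{"slide":[0.008,0,0.03],"spin":0},{"slide":[0,0,0.025],"spin":0},{"slide":[0,0,0.015],"spin":0},{"slide":[0,0,0.005],"spin":0},{"slide":[0,0,0],"spin":0}]}}

```text
clock: 16.75
position: [0.512, 0.1305, 0.1184]
ee_rot: [-0.001, 0.558, 0.83, -0.0]
contact_force: [0.4, -0.6, 0.5]
width: 0.0002
```

{"fn": "servo_tool", "kwargs": {"increments": [{"slide":[0,0,0.002],"spin":0},{"slide":[0,0,0.002],"spin":0},{"slide":[0,0,0.002],"spin":0},{"slide":[0,0,0.002],"spin":0},{"slide":[0,0,0.002],"spin":0},{"slide":[0,0,0.001],"spin":0},{"slide":[0,0,0],"spin":0}]}}

```text
clock: 17.45
position: [0.5127, 0.13, 0.1076]
ee_rot: [-0.0, 0.558, 0.83, -0.0]
contact_force: [0.2, -0.5, 1.1]
width: 0.0001
```

```bash
python3 -c "
from st import *
st();b=eyes.get_image('scene')[90:270,150:350]
cv2.imwrite('pics/s10.png',cv2.resize(b,None,fx=3,fy=3))"
```

```text
clk 17.45 local mm [196.8 -42.1] z 107.6 w 0.1
F local [-0.58 -0.02] 1.11 toolx yaw 112.12 tilt [ 0. -0. -1.] q [ 0.12  0.31  1.79 -0.    1.04 -0.27]
```

View pics/s10.png

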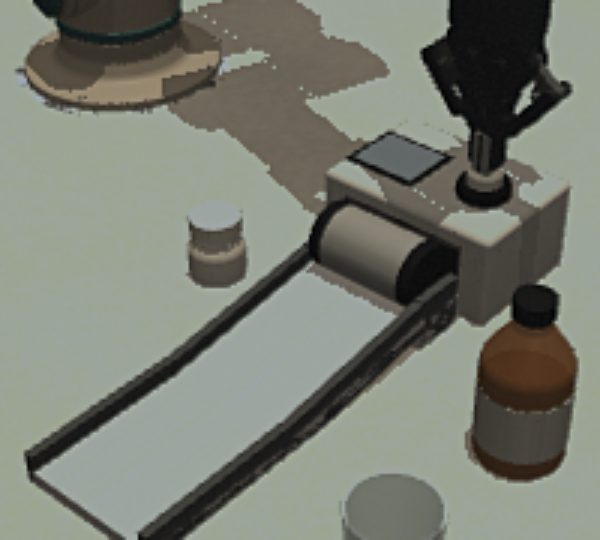

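The fingertips are centred over the button. I'll press in small steps and watch the force.

{"fn": "servo_tool", "kwargs": {"increments": [{"slide":[0,0,0.001],"spin":0},{"slide":[0,0,0.001],"spin":0},{"slide":[0,0,0.001],"spin":0},{"slide":[0,0,0.001],"spin":0},{"slide":[0,0,0.001],"spin":0},{"slide":[0,0,0.001],"spin":0},{"slide":[0,0,0],"spin":0}]}}

```text
clock: 18.2
position: [0.513, 0.1301, 0.1019]
ee_rot: [0.0, 0.558, 0.83, 0.0]
contact_force: [0.1, 1.2, 3.6]
width: -0.0004
```

{"fn": "servo_tool", "kwargs": {"increments": [{"slide":[0,0,0.001],"spin":0},{"slide":[0,0,0.001],"spin":0},{"slide":[0,0,0.001],"spin":0},{"slide":[0,0,0],"spin":0}]}}

```text
clock: 18.6
position: [0.5131, 0.1301, 0.1008]
ee_rot: [0.001, 0.558, 0.83, 0.0]
contact_force: [-4.2, 0.2, 16.6]
width: 0.0001
```

{"fn": "servo_tool", "kwargs": {"increments": [{"slide":[0,0,0.0005],"spin":0},{"slide":[0,0,0],"spin":0},{"slide":[0,0,0],"spin":0}]}}

```text
clock: 18.9
position: [0.5131, 0.1301, 0.1008]
ee_rot: [0.001, 0.558, 0.83, 0.001]
contact_force: [-4.5, -0.7, 19.4]
width: -0.0002
```

```bash
python3 -c "
from st import *
st();b=eyes.get_image('scene')[130:180,270:350]
cv2.imwrite('pics/s11.png',cv2.resize(b,None,fx=8,fy=8))"
```

```text
clk 18.90 local mm [196.7 -42.6] z 100.8 w -0.2
F local [1.02 4.43] 19.44 toolx yaw 112.13 tilt [-0.001  0.002 -1.   ] q [ 0.12  0.32  1.8  -0.    1.02 -0.27]
```

View pics/s11.png

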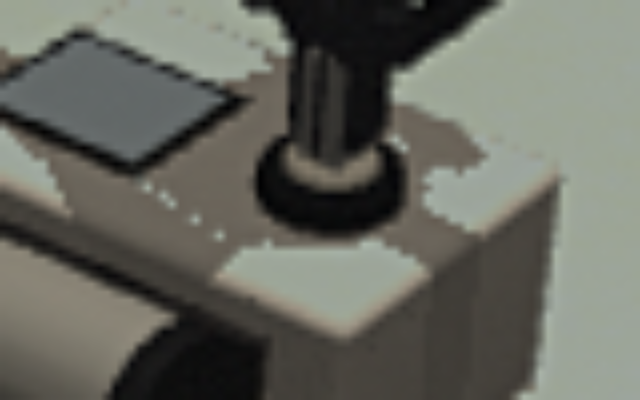

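The button is visibly lower. The TCP stays at z = 100.8 mm while the force climbs to 19 N, so the button is on its hard stop. I'll release it and retract.

{"fn": "servo_tool", "kwargs": {"increments": [{"slide":[0,0,-0.002],"spin":0},{"slide":[0,0,-0.003],"spin":0},{"slide":[0,0,-0.005],"spin":0},{"slide":[0,0,-0.01],"spin":0},{"slide":[0,0,-0.03],"spin":0},{"slide":[0,0,-0.04],"spin":0},{"slide":[0,0,-0.03],"spin":0},{"slide":[0,0,0],"spin":0}]}}

```text
clock: 19.75
position: [0.5154, 0.1305, 0.2229]
ee_rot: [0.003, 0.558, 0.83, 0.003]
contact_force: [-0.2, 0.3, -0.0]
width: -0.0004
```

{"fn": "servo_tool", "kwargs": {"increments": [{"slide":[-0.02,0,0],"spin":0},{"slide":[-0.03,0,0],"spin":0},{"slide":[-0.02,0,0],"spin":0},{"slide":[0,0,0],"spin":0},{"slide":[0,0,0],"spin":0}]}}

```text
clock: 20.25
position: [0.5384, 0.0654, 0.2174]
ee_rot: [-0.001, 0.559, 0.829, -0.0]
contact_force: [-0.7, -0.3, -0.2]
width: -0.0001
```

```bash
python3 -c "
from st import *
st();b=eyes.get_image('scene')[90:270,150:350]
cv2.imwrite('pics/s12.png',cv2.resize(b,None,fx=3,fy=3));cv2.imwrite('pics/w12.png',eyes.get_image('wrist'))"
```

```text
clk 20.25 local mm [127.2 -41.7] z 217.4 w -0.1
F local [-0.04  0.72] -0.19 toolx yaw 112.06 tilt [ 0.002 -0.002 -1.   ] q [-0.01  0.24  1.6   0.    1.31 -0.39]
```

View pics/s12.png

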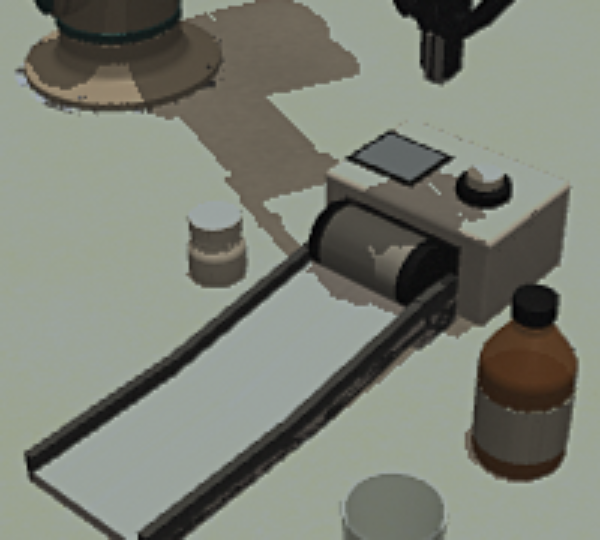

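View pics/w12.png

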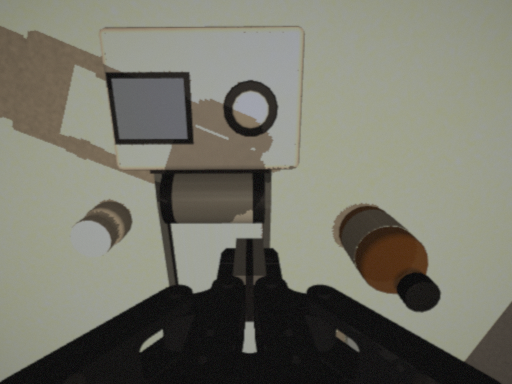

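The canister is in the pocket against the stop, the button is back up, the bystanders are unmoved, and the arm is clear.

```bash
python3 -c "
from rig import manip
print(manip.sign_off())"
```

```text
the job is handed in; nothing more can be done
None
```

The canister is in the pocket against the stop, and the start button was pressed fully down and let go. I handed the job in at about 20 s of the 53 s allowed.

- **Canister:** I pushed it with two part-open fingertips at about 30 mm/s, slowing to 10–15 mm/s over the crest. The push force I read stayed around 3 N. It didn't roll back in any of the pictures and wasn't lifted. After the drop, the fingers stood clear of it and it stayed against the stop.
- **Button:** I pressed it with the fingers shut until the tool stopped at z = 100.8 mm, where the force rose to 19 N against a spring of about 5 N. That means it reached its hard stop. The last pictures show it back up.
- **Last checks:** the canister is seated, and the bottle, beaker and jar show no shift. The arm is clear, at about 0.22 m height with only noise-level force readings.
- **Disagreements:** the reader's position fitted from the top camera was off by up to about 5 mm at the housing corners. It was also about 4–5 mm off sideways from the wrist view at the infeed, so I steered by the wrist view. The first touch on the button came a few mm higher than the 97–101 mm I had estimated from the cameras.

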